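Third hand at the governor bench: hold the relay housing against the sprung stop

TASK

Swing the red clamp lever of the steel fixture open, right out of the way, then bring the green relay housing onto the fixture's bed and press its plain back, square and centred, against the yellow sprung pad so that I can bolt it. Push the pad in about half of its 16 mm travel (some 8 N) without ever driving it to its end stop, and finish still holding the housing there, standing on the bed, with that steady push: do not let go. Leave the other things on the bench where they are.

Things in the scene. Friction and masses are not known exactly. Their poses are not given: they have to be found in the camera images.
- fixture: steel holding fixture fixed to the bench: bed plate 220 (x) x 230 (y) x 18 mm thick, its flat top is the bed the housing stands on. Origin at the centre of the underside, on the bench; x points towards the stop, y to the left seen along x. A grey fence block (90 mm wide, its top 66 mm above the bench, its front face at x = +83 mm) carries the yellow sprung pad in front of it; pad and nest are centred on y = 0. The clamp lever's pivot stands at x = +10, y = -85 mm.
- pad_face (a point): centre of the front face of the yellow pad (60 mm wide, 42 mm tall, lower edge 21 mm and centre 42 mm above the bench); unpressed it lies at x = +50 mm, y = 0 of the fixture; it moves with the pad. x points into the pad, the direction to push; axes parallel to the fixture's.
- pad (a joint): how far the yellow pad is pushed in, m: 0 free, 0.016 at its end stop. Spring of 1000 N/m without preload (8 N at 0.008 m).
- clamp (a joint): angle of the red clamp lever, rad: 0 shut, lying across the nest along the fixture's +y, so that the housing cannot get to the pad; it turns anticlockwise seen from above (the knob swings first towards the fixture's -x, away from the pad) to 1.75 at its end; at 1.57 it lies along -x. It is stiff enough to stay where it is left; moving it takes about 1 N at the knob.
- clamp_knob (a point): centre of the top of the lever's upright black knob, 20 mm diameter and 40 mm tall, its top 80 mm above the bench; 140 mm from the hinge axis. The red lever bar below it is 16 mm wide, 12 mm thick, its top 39 mm above the bench.
- clamp_hinge (a point): point on the vertical hinge axis of the clamp lever, 40 mm above the bench.
- housing: green enamel relay housing, a box 60 (x) x 50 (y) x 50 mm tall, about 0.4 kg, loose on the bench. Origin at the centre of its underside. The plain back that goes against the pad faces +x (at x = +30 mm); the face at -x has three brass studs 8 mm long. A white stripe across the top lies near the back, two screw heads near the studs. Grip it across y (50 mm). If it is also pressed down, friction on the bed adds to the force felt while pushing.
- housing_back (a point): centre of the housing's plain back, 30 mm along its +x from its origin and 25 mm up; axes as the housing's.
- spool: nickel-plated spool valve standing upright, 32 mm across, 70 mm tall; origin at the centre of its underside. A bystander: leave it alone.
- sleeve: pressed steel sleeve standing upright, 44 mm outside diameter, 45 mm tall; origin at the centre of its underside. A bystander: leave it alone.
- washer: bronze thrust washer lying flat, 64 mm across, 7 mm thick; origin at the centre of its underside. A bystander: leave it alone.
- dowel: blued steel dowel lying down, 16 mm diameter, 70 mm long along its x; origin below its middle. A bystander: leave it alone.
- oiler: closed grey oil bottle with a red cap, 56 mm across, 120 mm tall; origin at the centre of its underside. A bystander: leave it alone.
Not all that is in view belongs to the job. Of the things shaped like the housing, the green one is meant.

How it is judged:
By the outcome, as a careful person would: the job done as asked, in the order asked, and still so for the second after the job is handed in, while the arm keeps its last pose, push and grip.
It also fails if it takes over 58 s, if anything falls off the work surface, if the arm or the gripper's body presses on something with over 40 N, if the wrist force passes 120 N, or if a joint passes its speed limit or range.

ROBOT

A 6-joint arm with a two-finger parallel gripper is mounted at the origin on the work surface. World frame = base frame: x ahead of the robot, y to its left, z up, the work surface at z = 0. Lengths are in m, angles in rad, forces in N, time in s.
With the tool pointing down it reaches from about 0.325 to 0.875 m from the base axis. Payload 4.4 kg.
Tool frame: the origin (TCP) lies on the centre line of the jaws, within the pads' length; the fingertips stand 22 mm ahead of it and the grasp point (between the pads) lies 3 mm ahead of it; z points along the fingers, y is the line along which they close (so a half turn about z gives the same grasp; the last joint's range is limited). The gripper opens to 85 mm and grips with 20 to 120 N. Pads are 22 mm wide; open, the fingers measure 114 mm over their backs; the gripper's body (76 mm by 85 mm) begins 54 mm behind the grasp point. The pads swing forward as they close: fully open they stand 13 mm farther back than shut.
Start: joints at [-1.407, 0.207, 1.542, -0, 1.393, -0.15], TCP at [0.177, -0.547, 0.253] pointing down, gripper open.
Joint ranges: [-2.73, 2.73], [-0.86, 2.22], [0.23, 2.46], [-1.11, 4.25], [0.08, 2.63], [-2.82, 2.82]. Speed limits (rad/s): [2.79, 2.79, 3.14, 3.14, 3.14, 3.14].

INTERFACE

Orientations are given as a rotation vector (axis times angle).
In Python, from workcell import get_state, cams, r gives the robot as it stands. The module is installed in compiled form; this text tells all that it offers.
- The arm moves only by the shell command python3 -m inch 'ROWS' [OPENING]. ROWS is JSON, a list of rows, each a list of 6 numbers: the shift along the tool's x, y, z each as a share of 1 m, from -1 to 1, then the turn, a rotation vector about the tool's x, y, z each as a share of 2 pi rad, from -1 to 1. A call has 1 to 10 rows; each row is the pose to reach, as a shift and turn from the pose commanded when the call began, along the tool's axes at that moment, turning the shorter way round; what a row does not reach only later rows make up. A row lasts 1/12 s, in which the tool goes at most 41.7 mm and 7.16 degrees, less where a joint would pass 70% of its speed; a pose out of reach is approached as far as the arm can. A call with a number of a shift or a turn outside -1 to 1 is refused whole. A call with a gripper value outside its range is refused whole. OPENING is the opening, from -1 (shut) to 1 (fully open), set as the call begins (- or left out, the last holds). The fingers move at their own pace and stop on an object; the grip force is fixed at half the most. Time passes only in rows, so rows that repeat a pose let the fingers close. It gives the time, the measured TCP pose, the force, the opening and the grip force at its end, in the units of the state.
- get_state(): the state, without advancing time (a new reading comes with each control period).
- cams.grab_frame(name): name is "scene" or "top" or "wrist"; returns a dict with "color" (384x512x3 uint8, red, green, blue), "fx", "fy", "cx", "cy" (pixels), "pose" (4x4, takes a point from camera to world coordinates). Camera axes: x right, y down, z forward; pixel columns grow to the right and rows downward; lengths in m; the calibration is good to about 2 mm. The wrist camera is an equidistant fisheye: a pixel r from the principal point sees the ray r / f radians off the axis. A picture is of the moment at which its call begins. There is no depth.
- r.job_done(): hands the job in; it is judged then, once.
The state is a dict: "time": time; "joint_pos": joint angles; "dq": joint speeds; "joint_efforts": joint torques, N m; "position": TCP position; "eef_rot": TCP orientation; "force": force on the tool from outside, world axes, zero at the start; "torque": the same for the moment, N m; "width": finger opening in m; "grasp_force": force on a finger pad.
Only numpy, scipy, OpenCV 4.12 (cv2) and the standard library are available. Lean on these libraries where they do the work, as an engineer would, in place of code of your own. Each camera call takes 0.05 s, during which the arm holds its last target. There are 200 camera calls.

## Working session

There is one attempt and no reset: what is moved stays moved. The work goes in short steps, Python scripts to look and compute and a shell command to move; the robot and the scene stay as the last step left them, time stands still between calls to the robot, and variables do not carry over. Pictures are saved under pics/ and viewed, at most 10 in all, crops included, and the job is handed in when it is done.

```bash
mkdir -p pics; cat > h.py <<'E'
import numpy as np, cv2
from scipy.spatial.transform import Rotation as R
from workcell import get_state, cams, r
def grab(n,save=None):
    f=cams.grab_frame(n)
    if save: cv2.imwrite('pics/'+save,f['color'][:,:,::-1])
    return f
def ray(f,u,v,fish=False):
    x=(u-f['cx'])/f['fx'];y=(v-f['cy'])/f['fy']
    if fish:
        t=np.hypot(x,y); d=np.array([np.sin(t)*x/t,np.sin(t)*y/t,np.cos(t)]) if t>0 else np.array([0,0,1.])
    else: d=np.array([x,y,1.])
    P=np.array(f['pose']); return P[:3,3],P[:3,:3]@d
def plane(f,u,v,z,fish=False):
    o,d=ray(f,u,v,fish); return o+d*(z-o[2])/d[2]
E
python3 - <<'E'
from h import *
s=get_state(); print(s)
a=grab('top','top0.png');b=grab('scene','scene0.png')
print(a['pose'],b['pose'],a['fx'])
im=np.hstack([cv2.resize(x['color'][:,:,::-1],(400,300)) for x in (a,b)])
E
```

```text
{'time': 0.0, 'joint_pos': array([-1.40750243e+00,  2.07453215e-01,  1.54299778e+00, -2.68244961e-05,
        1.39348639e+00, -1.50507991e-01]), 'dq': array([-0.00053826,  0.00164521,  0.00166596, -0.00014885,  0.00027901,
        0.00041866]), 'joint_efforts': array([-9.34847412e-04, -3.83032036e+01, -2.91597837e+01, -3.67686343e-04,
        1.05319024e-02,  2.65631719e-06]), 'position': array([ 0.17734764, -0.54620556,  0.25208606]), 'eef_rot': array([-3.10068532e+00, -4.90539934e-01,  6.49628574e-05]), 'force': array([0.56901795, 0.27303312, 0.2738993 ]), 'torque': array([ 0.01666701,  0.01068832, -0.01510833]), 'grasp_force': 0.0, 'width': 0.08533696253873135}
[[ 0.02422091 -0.98464601  0.17287448  0.38808585]
 [-0.99963742 -0.02181965  0.01577736 -0.0406703 ]
 [-0.01176305 -0.17319394 -0.98481749  1.10106923]
 [ 0.          0.          0.          1.        ]] [[ 0.71507217  0.52698275 -0.45930488  0.9800396 ]
 [ 0.69895076 -0.55008981  0.45702193 -0.46989875]
 [-0.01181626 -0.64783516 -0.7616889   0.81589089]
 [ 0.          0.          0.          1.        ]] 388.9971124642756
```

View pics/top0.png

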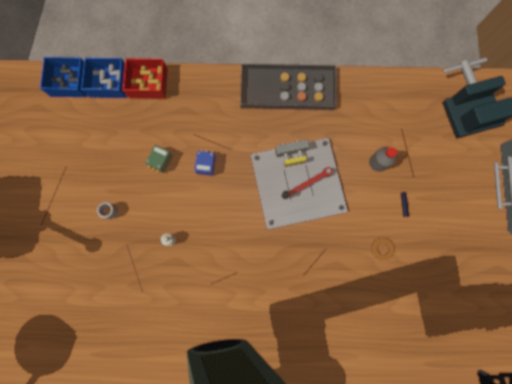

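View pics/scene0.png

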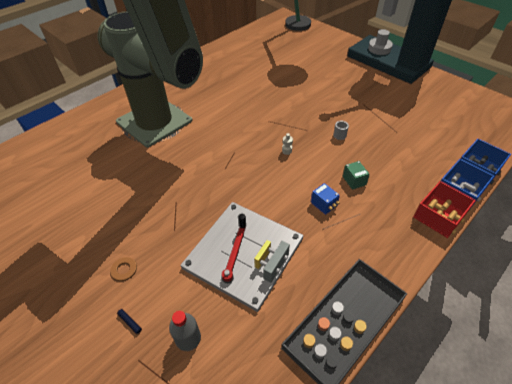

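Top view: the fixture is near (300,183) with its lever running from (330,172) to the knob at (287,194). There are two housing-shaped boxes, green (158,158) and blue (205,162). The green one fits the description, and I'll confirm it in a crop.

```bash
python3 - <<'E'
from h import *
a=grab('top');b=grab('scene')
A=a['color'][:,:,::-1];B=b['color'][:,:,::-1]
c1=cv2.resize(A[130:240,130:360],None,fx=3.4,fy=3.4,interpolation=cv2.INTER_CUBIC)
c2=cv2.resize(B[150:220,300:390],None,fx=3.0,fy=3.0,interpolation=cv2.INTER_CUBIC)
out=np.zeros((c1.shape[0]+c2.shape[0],c1.shape[1],3),np.uint8);out[:c1.shape[0]]=c1;out[c1.shape[0]:,:c2.shape[1]]=c2
cv2.imwrite('pics/crop1.png',out);print(out.shape)
def mask(f,fn):
    h=cv2.cvtColor(f['color'],cv2.COLOR_RGB2HSV).astype(int);return fn(h[...,0],h[...,1],h[...,2]).astype(np.uint8)
def big(m,box=None):
    if box: q=np.zeros_like(m);x0,y0,x1,y1=box;q[y0:y1,x0:x1]=m[y0:y1,x0:x1];m=q
    c,_=cv2.findContours(m,cv2.RETR_EXTERNAL,cv2.CHAIN_APPROX_NONE);return max(c,key=cv2.contourArea)
g=big(mask(a,lambda h,s,v:(h>45)&(h<90)&(s>60)),(140,130,190,180));print('green',cv2.minAreaRect(g),cv2.contourArea(g))
y=big(mask(a,lambda h,s,v:(h>22)&(h<35)&(s>120)),(260,130,340,180));print('yellow',cv2.minAreaRect(y))
rd=big(mask(a,lambda h,s,v:((h<6)|(h>172))&(s>140)),(260,150,345,210));print('red',cv2.minAreaRect(rd))
pl=big(mask(a,lambda h,s,v:(s<45)&(v>110)),(240,130,360,235));rc=cv2.minAreaRect(pl)
q=cv2.approxPolyDP(pl,6,True)[:,0];print('plate',rc,q.tolist())
for p in cv2.boxPoints(rc): print(plane(a,*p,0.018).round(4))
print('c',plane(a,*rc[0],0.018).round(4))
E
```

```text
(584, 782, 3)
green ((156.39999389648438, 159.20001220703125), (14.310833930969238, 14.310833930969238), 26.56505012512207) 137.5
yellow ((295.0000305175781, 160.0), (5.491251468658447, 21.180543899536133), 78.69007110595703)
red ((309.48223876953125, 181.0242919921875), (6.30363655090332, 42.91322326660156), 62.74467086791992)
plate ((298.564697265625, 181.54116821289062), (78.52882385253906, 81.56584930419922), 77.47119140625) [[327, 139], [306, 151], [312, 160], [286, 168], [283, 152], [300, 155], [306, 141], [252, 155], [267, 227], [346, 210], [336, 172], [281, 197], [324, 166], [335, 169]]
[ 0.686  -0.0137  0.018 ]
[ 0.7436 -0.2426  0.018 ]
[ 0.5217 -0.2878  0.018 ]
[ 0.4673 -0.0666  0.018 ]
c [ 0.6026 -0.1528  0.018 ]
```

View pics/crop1.png

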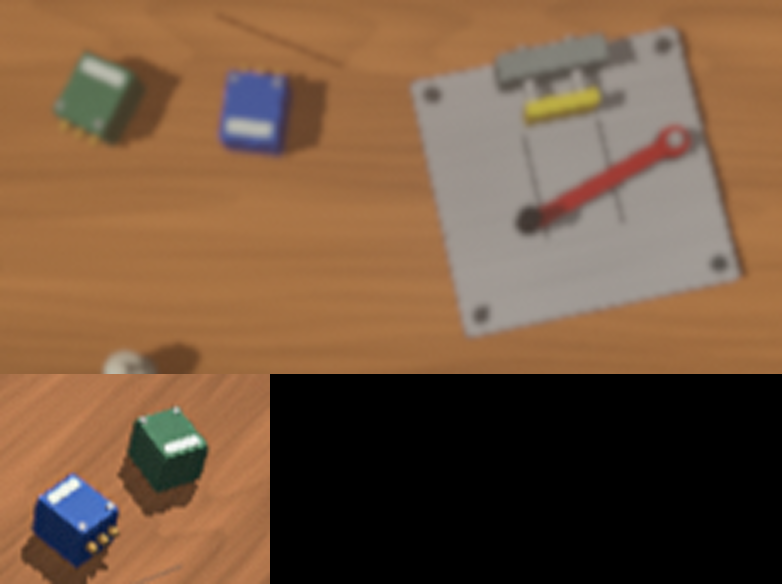

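The crop confirms it: the green box at top (158,158) has its white stripe to the upper right (back) and brass studs to the lower left. The lever is only slightly open. Next I compute poses from the plate corners, and the knob and housing points, in the crop.

```bash
cat >> h.py <<'E'
def yaw(): 
    M=R.from_rotvec(get_state()['eef_rot']).as_matrix(); return np.arctan2(M[1,0],M[0,0])
def rel(p,yw,base=None):
    """target world TCP p, tool-x yaw yw -> row numbers"""
    s=get_state(); M=R.from_rotvec(s['eef_rot']).as_matrix()
    T=np.column_stack([[np.cos(yw),np.sin(yw),0],[np.sin(yw),-np.cos(yw),0],[0,0,-1]])
    return np.r_[M.T@(np.array(p)-s['position']), R.from_matrix(M.T@T).as_rotvec()/(2*np.pi)].round(4).tolist()
E
python3 - <<'E'
from h import *
a=grab('top')
cr=lambda x,y,z:plane(a,x/3.4+130-.35,y/3.4+130-.35,z)
C=np.array([cr(*p,.018)[:2] for p in [(411,85),(678,27),(740,277),(468,336)]])
c=C.mean(0); ex=(C[0]+C[1]-C[2]-C[3]); psi=np.arctan2(ex[1],ex[0]); ey=C[0]+C[3]-C[1]-C[2]; psi2=np.arctan2(-ey[0],ey[1])
print('fix',c,np.degrees([psi,psi2]),np.linalg.norm(ex)/2,np.linalg.norm(ey)/2)
k=cr(528,220,.08)[:2]; ps=(psi+psi2)/2; F=np.array([[np.cos(ps),-np.sin(ps)],[np.sin(ps),np.cos(ps)]])
hg=c+F@[.01,-.085]; d=F.T@(k-hg); print('knob',k,'hinge',hg,cr(675,140,.039)[:2],'r',np.linalg.norm(d),'theta',np.degrees(np.arctan2(-d[0],d[1])))
top=[cr(*p,.05)[:2] for p in [(88,52),(146,78),(117,122),(56,104)]]
s=[cr(*p,.05)[:2] for p in [(82,64),(122,82)]];print('stripe',s,'yaw',np.degrees(np.arctan2(*(s[0]-s[1])[::-1]))-90,'top c',cr(98,92,.05))
print(rel([k[0],k[1],.2],np.radians(-60)),yaw())
E
```

```text
fix [ 0.60040568 -0.15263165] [13.38090907 13.69268009] 0.21726908918064994 0.23042794605988912
knob [ 0.55487346 -0.11038299] hinge [ 0.63002381 -0.23292964] [ 0.6307285  -0.23296285] r 0.1437541520615785 theta 17.981443765206087
stripe [array([0.68187168, 0.25618903]), array([0.66727013, 0.22215407])] yaw -23.220117350082518 top c [0.65838919 0.24138203 0.05      ]
[0.4937, -0.2983, 0.0531, -0.0002, 0.0001, 0.2166] 0.31378428561999555
```

```bash
T='[0.494,-0.298,0.053,0,0,0.2125]'; python3 -m inch '[[0.494,-0.298,0.053,0,0,0.2125],[0.494,-0.298,0.053,0,0,0.2125],[0.494,-0.298,0.053,0,0,0.2125],[0.494,-0.298,0.053,0,0,0.2125],[0.494,-0.298,0.053,0,0,0.2125],[0.494,-0.298,0.053,0,0,0.2125],[0.494,-0.298,0.053,0,0,0.2125],[0.494,-0.298,0.053,0,0,0.2125],[0.494,-0.298,0.053,0,0,0.2125],[0.494,-0.298,0.053,0,0,0.2125]]' 0.2; python3 -c "
from h import *
print(rel([.555,-.110,.2],np.radians(-58.5)))"
```

```text
time: 1.08
position: [0.4281, -0.2586, 0.2183]
eef_rot: [2.87, -1.277, 0.001]
force: [0.1, -0.4, -0.0]
width: 0.051
grasp_force: 0.0
[-0.0254, -0.1938, 0.0183, -0.0, -0.0001, 0.0293]
```

```bash
python3 -m inch '[[-0.025,-0.194,0.018,0,0,0.029],[-0.025,-0.194,0.018,0,0,0.029],[-0.025,-0.194,0.018,0,0,0.029],[-0.025,-0.194,0.018,0,0,0.029],[-0.025,-0.194,0.018,0,0,0.029],[-0.025,-0.194,0.018,0,0,0.029],[-0.025,-0.194,0.018,0,0,0.029]]'; python3 - <<'E'
from h import *
f=grab('wrist','w1.png'); print(rel([.555,-.110,.07],np.radians(-58.5)),f['fx'],f['cx'],f['cy'],np.array(f['pose']).round(3).tolist())
for p in ([.555,-.110,.08],[.630,-.233,.039]):
    P=np.array(f['pose']);q=P[:3,:3].T@(np.array(p)-P[:3,3]);t=np.arctan2(np.hypot(q[0],q[1]),q[2]);n=q[:2]/np.hypot(*q[:2]);print(n*t*f['fx']+[f['cx'],f['cy']])
E
```

```text
time: 1.67
position: [0.5542, -0.1094, 0.1998]
eef_rot: [2.749, -1.519, -0.002]
force: [-0.2, -0.4, -0.3]
width: 0.0516
grasp_force: 0.0
[0.0003, -0.0017, 0.1299, 0.0002, 0.0001, 0.0014] 297.3186396354542 257.64623242707734 193.65345657775595 [[-0.847, -0.511, -0.145, 0.591], [-0.532, 0.816, 0.228, -0.168], [0.002, 0.271, -0.963, 0.321], [0.0, 0.0, 0.0, 1.0]]
[257.24064949 194.15765591]
[259.21345881  34.15502204]
```

View pics/w1.png

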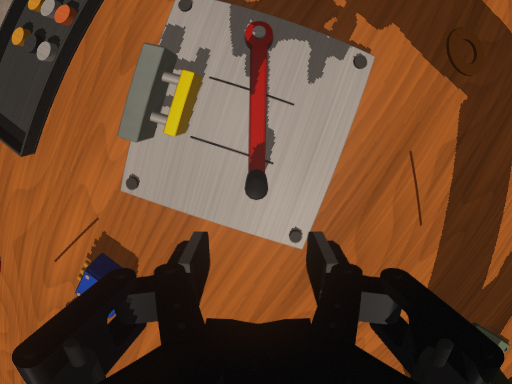

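The knob is at (257,190), predicted (257,194), and it's centred between the fingers. I descend, and print the arc table.

```bash
python3 -m inch '[[0.003,-0.002,0.04,0,0,0.001],[0.003,-0.002,0.08,0,0,0.001],[0.003,-0.002,0.115,0,0,0.001],[0.003,-0.002,0.132,0,0,0.001],[0.003,-0.002,0.132,0,0,0.001],[0.003,-0.002,0.132,0,0,0.001]]'; python3 - <<'E'
import numpy as np
for D in np.arange(6,61,6): d=np.radians(D); print([round(.142*(1-np.cos(d)),3),round(.142*np.sin(d),3),0,0,0,round(-D/360,4)])
E
```

```text
time: 2.22
position: [0.5556, -0.1136, 0.0677]
eef_rot: [2.74, -1.536, -0.004]
force: [-0.3, 0.9, 0.9]
width: 0.0513
grasp_force: 0.0
[np.float64(0.001), np.float64(0.015), 0, 0, 0, np.float64(-0.0167)]
[np.float64(0.003), np.float64(0.03), 0, 0, 0, np.float64(-0.0333)]
[np.float64(0.007), np.float64(0.044), 0, 0, 0, np.float64(-0.05)]
[np.float64(0.012), np.float64(0.058), 0, 0, 0, np.float64(-0.0667)]
[np.float64(0.019), np.float64(0.071), 0, 0, 0, np.float64(-0.0833)]
[np.float64(0.027), np.float64(0.083), 0, 0, 0, np.float64(-0.1)]
[np.float64(0.036), np.float64(0.095), 0, 0, 0, np.float64(-0.1167)]
[np.float64(0.047), np.float64(0.106), 0, 0, 0, np.float64(-0.1333)]
[np.float64(0.059), np.float64(0.115), 0, 0, 0, np.float64(-0.15)]
[np.float64(0.071), np.float64(0.123), 0, 0, 0, np.float64(-0.1667)]
```

```bash
python3 -m inch '[[0.001,0.015,0,0,0,-0.0167],[0.003,0.03,0,0,0,-0.0333],[0.007,0.044,0,0,0,-0.05],[0.012,0.058,0,0,0,-0.0667],[0.019,0.071,0,0,0,-0.0833],[0.027,0.083,0,0,0,-0.1],[0.036,0.095,0,0,0,-0.1167],[0.047,0.106,0,0,0,-0.1333],[0.059,0.115,0,0,0,-0.15],[0.071,0.123,0,0,0,-0.1667]]'
python3 -m inch '[[0.001,0.015,0,0,0,-0.0167],[0.003,0.03,0,0,0,-0.0333],[0.007,0.044,0,0,0,-0.05],[0.012,0.058,0,0,0,-0.0667],[0.012,0.058,0,0,0,-0.0667]]'
python3 -c "
from h import *
p=get_state()['position'][:2]-[.630,-.233];a=np.degrees(np.arctan2(p[1],p[0]))%360;print(np.hypot(*p),'theta tool',a-103.5,yaw())
grab('top','t2.png')"
```

```text
time: 3.05
position: [0.4905, -0.2398, 0.0717]
eef_rot: [3.138, 0.049, 0.007]
force: [0.5, 1.4, 0.4]
width: 0.0512
grasp_force: 0.5
time: 3.47
position: [0.5054, -0.2999, 0.0723]
eef_rot: [3.056, 0.692, 0.008]
force: [0.6, -0.4, 0.6]
width: 0.0508
grasp_force: 0.0
0.14138504315693992 theta tool 104.73100250012965 0.4454412369067547
```

View pics/t2.png

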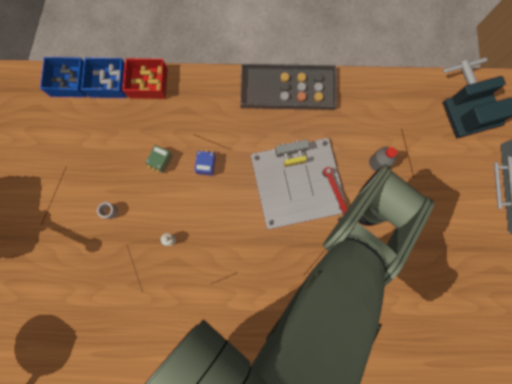

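The lever now lies along the fixture's −x at (335,190), and the knob is clear. I raise the arm and move over the green housing.

```bash
python3 -m inch '[[0,-0.01,-0.04,0,0,0],[0,-0.01,-0.08,0,0,0],[0,-0.01,-0.12,0,0,0],[0,-0.01,-0.15,0,0,0],[0,-0.01,-0.15,0,0,0]]' 1; python3 -c "
from h import *
print(get_state()['position'],rel([.658,.241,.2],np.radians(-23.2)))"
```

```text
time: 3.93
position: [0.5025, -0.2885, 0.2288]
eef_rot: [3.051, 0.689, 0.018]
force: [1.5, -1.2, 1.6]
width: 0.0854
grasp_force: 0.0
[ 0.50247671 -0.28852865  0.22876984] [0.3677, -0.4118, 0.0251, 0.0018, -0.0023, 0.1351]
```

```bash
python3 -m inch '[[0.368,-0.412,0.025,0,0,0.135],[0.368,-0.412,0.025,0,0,0.135],[0.368,-0.412,0.025,0,0,0.135],[0.368,-0.412,0.025,0,0,0.135],[0.368,-0.412,0.025,0,0,0.135],[0.368,-0.412,0.025,0,0,0.135],[0.368,-0.412,0.025,0,0,0.135],[0.368,-0.412,0.025,0,0,0.135],[0.368,-0.412,0.025,0,0,0.135],[0.368,-0.412,0.025,0,0,0.135]]'; python3 -c "
from h import *
print(rel([.658,.241,.2],np.radians(-23.2)))"
```

```text
time: 4.77
position: [0.6085, 0.0949, 0.2014]
eef_rot: [-3.077, 0.631, -0.002]
force: [1.3, -0.7, 0.3]
width: 0.0855
grasp_force: 0.0
[-0.012, -0.1537, 0.0014, -0.0001, -0.0002, 0.0001]
```

```bash
python3 -m inch '[[-0.012,-0.154,0.001,0,0,0],[-0.012,-0.154,0.001,0,0,0],[-0.012,-0.154,0.001,0,0,0],[-0.012,-0.154,0.001,0,0,0],[-0.012,-0.154,0.001,0,0,0],[-0.012,-0.154,0.001,0,0,0]]'; python3 - <<'E'
from h import *
f=grab('wrist','w2.png');t=grab('top','t3.png')
h=cv2.cvtColor(f['color'],cv2.COLOR_RGB2HSV).astype(int)
m=((h[...,0]>45)&(h[...,0]<90)&(h[...,1]>60)).astype(np.uint8)
c,_=cv2.findContours(m,cv2.RETR_EXTERNAL,cv2.CHAIN_APPROX_NONE)
c=max(c,key=cv2.contourArea);print(cv2.minAreaRect(c),cv2.approxPolyDP(c,4,True)[:,0].tolist())
# top camera: lever and pad
A=cv2.resize(t['color'][130:240,240:360,::-1],None,fx=4,fy=4,interpolation=cv2.INTER_CUBIC)
W=cv2.resize(f['color'][:,:,::-1][100:260,150:370],None,fx=2,fy=2)
o=np.zeros((440,480+440,3),np.uint8);o[:,:480]=A;o[:320,480:]=W;o=cv2.resize(o,(800,383));cv2.imwrite('pics/c3.png',o)
E
```

```text
time: 5.27
position: [0.6573, 0.2411, 0.1997]
eef_rot: [3.079, -0.625, 0.0]
force: [1.3, -0.1, -0.0]
width: 0.0853
grasp_force: 0.0
((252.80657958984375, 185.06224060058594), (50.79958724975586, 57.9819221496582), 2.7263107299804688) [[229, 155], [229, 212], [275, 214], [267, 209], [277, 207], [279, 158]]
```

View pics/w2.png

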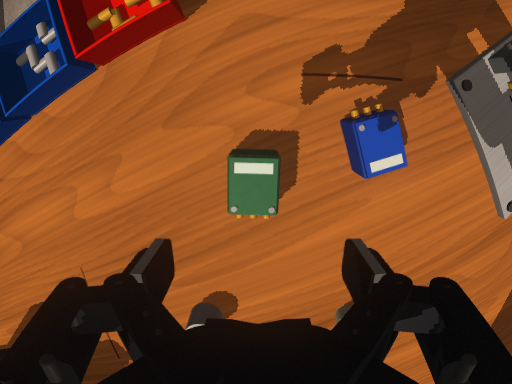

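View pics/c3.png

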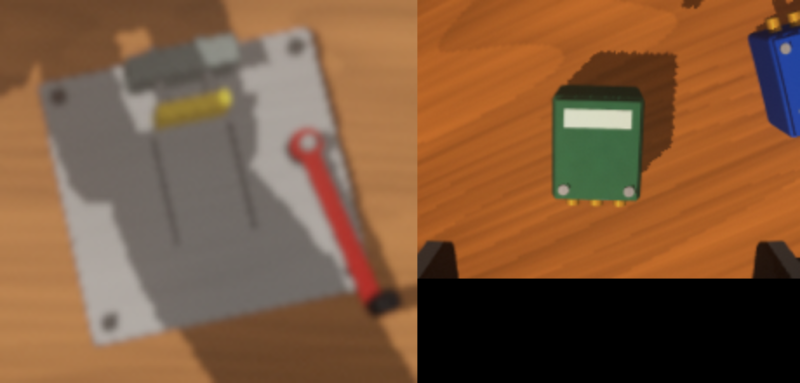

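The wrist view shows the green housing at (229–279, 157–214), stripe towards the camera's up and studs below. The lever is fully swung back, from (306,142) to (383,300) in the crop. I compute the exact grasp next.

```bash
python3 - <<'E'
from h import *
f=grab('wrist')
P=[plane(f,*p,.05,True)[:2] for p in [(229.4,156.5),(279.4,157.3),(276.9,214.4),(230,212.9)]]
P=np.array(P);c=P.mean(0);ex=P[0]+P[1]-P[2]-P[3];ey=P[0]+P[3]-P[1]-P[2]
a1=np.degrees(np.arctan2(ex[1],ex[0]));a2=np.degrees(np.arctan2(-ey[0],ey[1]))
print(c,a1,a2,np.linalg.norm(ex)/2,np.linalg.norm(ey)/2)
print(rel([*c,.035],np.radians((a1+a2)/2)))
s=[plane(f,*p,.05,True)[:2] for p in [(234,168.5),(273.5,168.5)]];print('stripe',np.degrees(np.arctan2(*(s[0]-s[1])[::-1]))-90)
E
```

```text
[0.65908583 0.24113009] -24.210981089492762 -24.567229317459134 0.055334816981912074 0.04578820653505903
[0.0002, -0.0037, 0.1647, 0.0001, 0.0, 0.0035]
stripe -23.1655040961776
```

```bash
python3 -m inch '[[0,-0.004,0.04,0,0,0.003],[0,-0.004,0.08,0,0,0.003],[0,-0.004,0.12,0,0,0.003],[0,-0.004,0.15,0,0,0.003],[0,-0.004,0.165,0,0,0.003],[0,-0.004,0.165,0,0,0.003],[0,-0.004,0.165,0,0,0.003]]'; python3 -m inch '[[0,0,0,0,0,0],[0,0,0,0,0,0],[0,0,0,0,0,0],[0,0,0,0,0,0],[0,0,0,0,0,0],[0,0,0,0,0,0],[0,0,0,0,0,0],[0,0,0,0,0,0]]' -1
```

```text
time: 6.0
position: [0.6598, 0.2418, 0.0348]
eef_rot: [3.072, -0.658, -0.001]
force: [0.5, 0.1, 0.4]
width: 0.0855
grasp_force: 0.0
time: 6.67
position: [0.6621, 0.2435, 0.0381]
eef_rot: [-3.07, 0.655, -0.009]
force: [0.8, -0.2, 5.9]
width: 0.049
grasp_force: 65.5
```

```bash
python3 -m inch '[[0,0,-0.04,0,0,0],[0,0,-0.08,0,0,0],[0,0,-0.12,0,0,0],[0,0,-0.14,0,0,0],[0,0,-0.14,0,0,0]]'; python3 -c "
from h import *
p=np.radians(13.5);F=np.array([[np.cos(p),-np.sin(p)],[np.sin(p),np.cos(p)]])
t=np.array([.6004,-.1526])+F@[-.03,0];print(get_state()['position'],rel([*t,.17],p))"
```

```text
time: 7.08
position: [0.6636, 0.244, 0.1827]
eef_rot: [-3.067, 0.654, -0.02]
force: [1.6, 0.3, -3.3]
width: 0.0491
grasp_force: 65.1
[0.66362316 0.24400079 0.18274997] [0.0802, 0.4063, 0.0102, -0.0007, -0.0021, -0.1044]
```

```bash
python3 -m inch '[[0.08,0.406,0.01,0,0,-0.104],[0.08,0.406,0.01,0,0,-0.104],[0.08,0.406,0.01,0,0,-0.104],[0.08,0.406,0.01,0,0,-0.104],[0.08,0.406,0.01,0,0,-0.104],[0.08,0.406,0.01,0,0,-0.104],[0.08,0.406,0.01,0,0,-0.104],[0.08,0.406,0.01,0,0,-0.104],[0.08,0.406,0.01,0,0,-0.104],[0.08,0.406,0.01,0,0,-0.104]]';python3 -m inch '[[0,0,0,0,0,0],[0,0,0,0,0,0],[0,0,0,0,0,0],[0,0,0,0,0,0]]'; python3 - <<'E'
from h import *
f=grab('wrist','w3.png');s=get_state();print(s['position'],np.degrees(yaw()),s['eef_rot'],s['force'])
h=cv2.cvtColor(f['color'],cv2.COLOR_RGB2HSV).astype(int)
m=((h[...,0]>22)&(h[...,0]<35)&(h[...,1]>120)).astype(np.uint8)
c,_=cv2.findContours(m,cv2.RETR_EXTERNAL,cv2.CHAIN_APPROX_NONE);c=max(c,key=cv2.contourArea);print(cv2.boundingRect(c),cv2.approxPolyDP(c,2,True)[:,0].tolist())
E
```

```text
time: 7.92
position: [0.5643, -0.1603, 0.1614]
eef_rot: [-3.117, -0.365, 0.007]
force: [0.9, -0.3, -5.0]
width: 0.0491
grasp_force: 65.3
time: 8.25
position: [0.5663, -0.1579, 0.1629]
eef_rot: [-3.118, -0.367, 0.004]
force: [0.2, 0.2, -3.9]
width: 0.0494
grasp_force: 65.6
[ 0.56666866 -0.15772041  0.16330249] 13.449634867400809 [-3.11845747e+00 -3.67701726e-01  2.91884658e-03] [-1.36820977 -0.08365035 -4.31429809]
(221, 75, 80, 16) [[221, 76], [221, 90], [300, 89], [300, 76]]
```

View pics/w3.png

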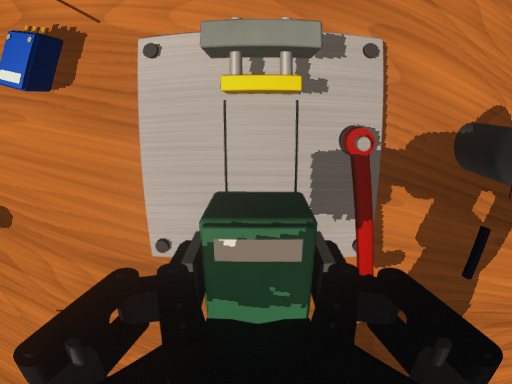

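Pad front edge at (221–301, 90), housing back top edge about (203–315, 224) and bottom edge (213–304, 192). The lever is clear on the right. I compute the alignment from these.

```bash
python3 - <<'E'
from h import *
f=grab('wrist');s=get_state();t=s['position'];p=yaw()
T=np.array([[np.cos(p),np.sin(p)],[-np.sin(p),np.cos(p)]])  # world->tool-aligned (x fwd,y left)
g=lambda u,v,z:((T@(plane(f,u,v,z,True)[:2]-t[:2]))*1000).round(1)
L=lambda n,a,b:print(n,a,b,'mid',(a+b)/2,'yaw',np.degrees(np.arctan2(*(a-b)[::-1]))-90)
L('pad top front',g(221,90,.063),g(301,90,.063))
L('fence top front',g(201,55,.066),g(322,55,.066))
L('grooves top',g(225,100,.018),g(297,100,.018)); L('grooves low',g(226.5,190,.018),g(296.5,190,.018))
L('plate far',g(138,40,.018),g(384,37,.018)); L('screws',g(151,50.5,.018),g(371,50.5,.018)); L('screws low',g(163,245,.018),g(358,245,.018))
print('hinge',g(362,143,.039))
zt=t[2]-.036+.05
L('back top',g(203,224,zt),g(315,224,zt)); L('back bot',g(213,192,zt-.05),g(304,192,zt-.05))
print(np.array(f['pose'])[:3,3]-t)
E
```

```text
pad top front [85.4 26.5] [ 85.5 -32.4] mid [85.45 -2.95] yaw 0.0972762724303351
fence top front [112.3  40.9] [112.5 -47.7] mid [112.4  -3.4] yaw 0.12933562572283108
grooves top [79.6 28.5] [ 79.7 -35.3] mid [79.65 -3.4 ] yaw 0.0898052234999085
grooves low [-3.1 28.7] [ -3.1 -36.6] mid [-3.1  -3.95] yaw 0.0
plate far [142.5 111.3] [ 146.3 -119.1] mid [144.4  -3.9] yaw 0.9448968036016794
screws [130.4  97.8] [ 130.9 -105.3] mid [130.65  -3.75] yaw 0.14105284038247135
screws low [-61.5  97. ] [ -61.7 -103.8] mid [-61.6  -3.4] yaw -0.05706749060395566
hinge [ 44.6 -90.2]
back top [26.2 20.7] [ 26.1 -23.1] mid [26.15 -1.2 ] yaw -0.13081205470470536
back bot [25.3 24.1] [ 25.3 -26.1] mid [25.3 -1. ] yaw 0.0
[0.06701161 0.01514636 0.12094551]
```

```bash
python3 -m inch '[[0.01,0.0024,0.03,0,0,0],[0.03,0.0024,0.06,0,0,0],[0.03,0.0024,0.08,0,0,0],[0.03,0.0024,0.095,0,0,0],[0.03,0.0024,0.1,0,0,0],[0.03,0.0024,0.1,0,0,0],[0.03,0.0024,0.1,0,0,0],[0.03,0.0024,0.1,0,0,0]]'; python3 -m inch '[[0,0,0.001,0,0,0],[0,0,0.002,0,0,0],[0,0,0.002,0,0,0]]';python3 -m inch '[[0,0,0.001,0,0,0],[0,0,0.002,0,0,0],[0,0,0.002,0,0,0]]'
```

```text
time: 9.02
position: [0.5983, -0.155, 0.0663]
eef_rot: [3.119, 0.366, 0.005]
force: [0.5, -0.5, -4.7]
width: 0.049
grasp_force: 65.5
time: 9.27
position: [0.5973, -0.1551, 0.0634]
eef_rot: [3.12, 0.365, 0.002]
force: [-0.4, 0.1, -4.6]
width: 0.0491
grasp_force: 65.5
time: 9.52
position: [0.5966, -0.1549, 0.0603]
eef_rot: [-3.12, -0.365, 0.001]
force: [-0.2, -0.3, -5.1]
width: 0.0491
grasp_force: 65.5
```

```bash
for i in 1 2; do python3 -m inch '[[0,0,0.001,0,0,0],[0,0,0.002,0,0,0],[0,0,0.002,0,0,0]]' | grep -E "time|posi|force: \["; done; python3 -m inch '[[0,0,0,0,0,0],[0,0,0,0,0,0],[0,0,0,0,0,0]]'; python3 - <<'E'
from h import *
f=grab('wrist','w4.png');s=get_state();print(s['position'],np.degrees(yaw()))
h=cv2.cvtColor(f['color'],cv2.COLOR_RGB2HSV).astype(int)
m=((h[...,0]>22)&(h[...,0]<35)&(h[...,1]>120)).astype(np.uint8)
c,_=cv2.findContours(m,cv2.RETR_EXTERNAL,cv2.CHAIN_APPROX_NONE);c=max(c,key=cv2.contourArea);print(cv2.boundingRect(c),cv2.approxPolyDP(c,2,True)[:,0].tolist())
m=((h[...,0]>45)&(h[...,0]<90)&(h[...,1]>60)).astype(np.uint8)
for v in range(180,232,4): u=np.where(m[v,180:340])[0]+180; print(v,(u.min(),u.max(),len(u)) if len(u) else None,end=' ')
E
```

```text
time: 9.77
position: [0.5966, -0.1548, 0.0582]
force: [0.0, 1.2, -4.3]
time: 10.02
position: [0.5968, -0.1549, 0.0563]
force: [-0.3, -0.5, -4.4]
time: 10.27
position: [0.5969, -0.1549, 0.0566]
eef_rot: [3.12, 0.365, -0.0]
force: [0.0, -0.4, -3.9]
width: 0.0488
grasp_force: 65.6
[ 0.59690743 -0.1548755   0.0565952 ] 13.344104517985864
(177, 119, 151, 30) [[177, 123], [179, 148], [326, 147], [326, 121], [239, 119]]
180 None 184 None 188 None 192 None 196 (np.int64(214), np.int64(302), 72) 200 (np.int64(211), np.int64(304), 81) 204 (np.int64(209), np.int64(306), 80) 208 (np.int64(207), np.int64(308), 79) 212 (np.int64(206), np.int64(311), 78) 216 (np.int64(203), np.int64(313), 88) 220 (np.int64(200), np.int64(315), 116) 224 (np.int64(199), np.int64(316), 103) 228 (np.int64(200), np.int64(316), 117)
```

```bash
python3 -m inch '[[0,-0.0024,0.0005,0,0,-0.0006],[0,-0.0024,0.001,0,0,-0.0006],[0,-0.0024,0.001,0,0,-0.0006],[0,-0.0024,0.001,0,0,-0.0006]]' | grep -E "time|posi|force: \["; for i in 1 2; do python3 -m inch '[[0,0,0.0005,0,0,0],[0,0,0.001,0,0,0],[0,0,0.001,0,0,0]]' | grep -E "time|posi|force: \["; done
python3 -c "
from h import *
print(np.degrees(yaw()))
for i in range(5): print(get_state()['force'].round(2))"
```

```text
time: 10.65
position: [0.5965, -0.1525, 0.0562]
force: [-1.1, 0.5, 1.3]
time: 10.9
position: [0.5965, -0.1525, 0.0562]
force: [-3.7, 1.3, 6.9]
time: 11.15
position: [0.5966, -0.1526, 0.0561]
force: [-6.0, 2.3, 12.9]
13.575802778152699
[-5.98  2.32 12.86]
[-5.98  2.32 12.86]
[-5.98  2.32 12.86]
[-5.98  2.32 12.86]
[-5.98  2.32 12.86]
```

```bash
python3 -m inch '[[0,0,-0.0025,0,0,0],[0,0,-0.0025,0,0,0],[0.004,0,-0.0025,0,0,0],[0.008,0,-0.0025,0,0,0],[0.012,0,-0.0025,0,0,0],[0.016,0,-0.0025,0,0,0],[0.02,0,-0.0025,0,0,0],[0.022,0,-0.0025,0,0,0],[0.022,0,-0.0025,0,0,0],[0.022,0,-0.0025,0,0,0]]' | grep -E "time|posi|force: \["
python3 - <<'E'
from h import *
f=grab('wrist','w5.png');s=get_state();print(np.degrees(yaw()))
h=cv2.cvtColor(f['color'],cv2.COLOR_RGB2HSV).astype(int)
m=((h[...,0]>22)&(h[...,0]<35)&(h[...,1]>120)).astype(np.uint8)
c,_=cv2.findContours(m,cv2.RETR_EXTERNAL,cv2.CHAIN_APPROX_NONE);c=max(c,key=cv2.contourArea);print(cv2.boundingRect(c),cv2.approxPolyDP(c,2,True)[:,0].tolist())
m=((h[...,0]>45)&(h[...,0]<90)&(h[...,1]>60)).astype(np.uint8)
for v in range(180,232,4): u=np.where(m[v,180:340])[0]+180; print(v,(int(u.min()),int(u.max()),len(u)) if len(u) else None,end=' ')
W=cv2.resize(f['color'][100:260,150:370,::-1],None,fx=3,fy=3,interpolation=cv2.INTER_CUBIC);cv2.imwrite('pics/c5.png',W)
E
```

```text
time: 11.98
position: [0.6186, -0.1473, 0.0562]
force: [-0.1, -0.7, 1.9]
13.553482589044297
(185, 177, 147, 31) [[185, 180], [188, 203], [258, 207], [328, 203], [330, 200], [329, 178], [256, 177]]
180 None 184 None 188 None 192 None 196 None 200 None 204 None 208 None 212 None 216 None 220 (201, 315, 115) 224 (200, 316, 8) 228 (200, 316, 117)
```

View pics/c5.png

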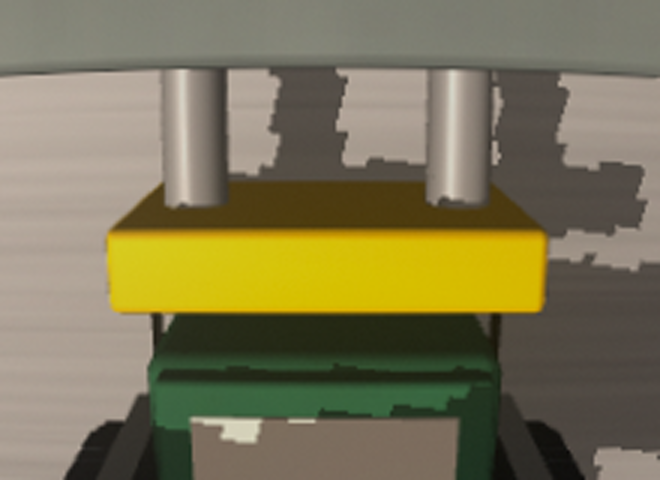

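The pad (crop 107–547) and housing (150–499) are centred within about 0.3 mm and square. The gap left is a few mm, so I creep in until contact.

```bash
python3 -m inch '[[0.001,0,-0.0006,0,0,0],[0.002,0,-0.0006,0,0,0],[0.003,0,-0.0006,0,0,0],[0.004,0,-0.0006,0,0,0],[0.005,0,-0.0006,0,0,0],[0.005,0,-0.0006,0,0,0]]' | grep -E "time|posi|force: \["
for i in 1 2 3; do python3 -m inch '[[0.001,0,0,0,0,0],[0.002,0,0,0,0,0],[0.002,0,0,0,0,0]]' | grep -E "posi|force: \["; done
```

```text
time: 12.53
position: [0.6226, -0.1458, 0.0562]
force: [-0.3, 0.7, -1.4]
position: [0.6244, -0.1454, 0.0562]
force: [-1.3, -0.1, -1.8]
position: [0.626, -0.1451, 0.0563]
force: [-3.0, -0.2, -1.5]
position: [0.6277, -0.1447, 0.0563]
force: [-4.7, 0.1, -1.7]
```

```bash
for i in 1 2; do python3 -m inch '[[0.001,0,0,0,0,0],[0.002,0,0,0,0,0],[0.002,0,0,0,0,0]]' | grep -E "posi|force: \["; done; python3 -m inch '[[0,0,0,0,0,0],[0,0,0,0,0,0],[0,0,0,0,0,0],[0,0,0,0,0,0],[0,0,0,0,0,0],[0,0,0,0,0,0]]'
python3 - <<'E'
from h import *
f=grab('wrist');print(np.degrees(yaw()),get_state()['position'],get_state()['torque'])
h=cv2.cvtColor(f['color'],cv2.COLOR_RGB2HSV).astype(int)
m=((h[...,0]>22)&(h[...,0]<35)&(h[...,1]>120)).astype(np.uint8)
c,_=cv2.findContours(m,cv2.RETR_EXTERNAL,cv2.CHAIN_APPROX_NONE);c=max(c,key=cv2.contourArea);print(cv2.boundingRect(c),cv2.approxPolyDP(c,2,True)[:,0].tolist())
cv2.imwrite('pics/c6.png',cv2.resize(f['color'][100:260,150:370,::-1],None,fx=3,fy=3,interpolation=cv2.INTER_CUBIC))
E
```

```text
position: [0.6291, -0.1443, 0.0563]
force: [-6.2, -1.3, -0.3]
position: [0.6306, -0.144, 0.0563]
force: [-7.3, -0.6, 0.2]
time: 14.28
position: [0.6306, -0.144, 0.0563]
eef_rot: [-3.119, -0.371, 0.006]
force: [-8.0, -1.3, 2.0]
width: 0.0486
grasp_force: 66.2
13.578084686602226 [ 0.63057299 -0.14397091  0.05627707] [-0.08519292  1.13261124  0.1822922 ]
(187, 191, 145, 29) [[187, 193], [191, 216], [316, 219], [315, 216], [328, 216], [330, 213], [330, 192]]
```

View pics/c6.png

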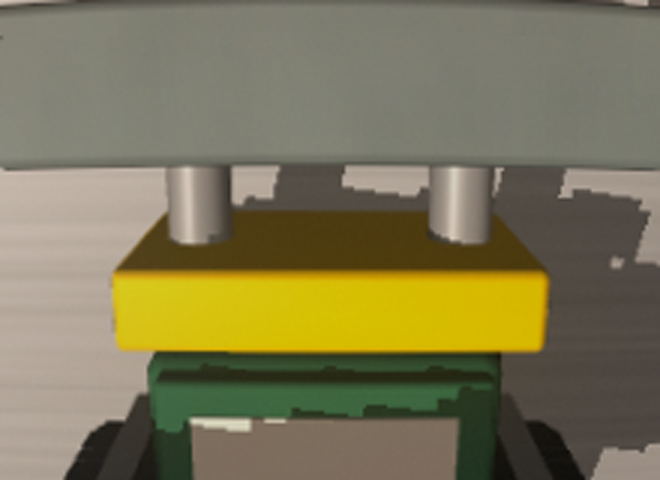

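```bash
python3 -m inch '[[0.0005,0,-0.0003,0,0,0],[0.001,0,-0.0004,0,0,0],[0.001,0,-0.0004,0,0,0],[0.001,0,-0.0004,0,0,0],[0.001,0,-0.0004,0,0,0],[0.001,0,-0.0004,0,0,0]]'; python3 -m inch '[[0,0,0,0,0,0],[0,0,0,0,0,0],[0,0,0,0,0,0],[0,0,0,0,0,0],[0,0,0,0,0,0],[0,0,0,0,0,0]]'
```

```text
time: 14.83
position: [0.6311, -0.1438, 0.0563]
eef_rot: [-3.119, -0.371, 0.008]
force: [-7.8, -1.9, -0.0]
width: 0.0493
grasp_force: 66.1
time: 15.33
position: [0.6311, -0.1439, 0.0563]
eef_rot: [-3.119, -0.371, 0.008]
force: [-8.4, -1.3, -0.9]
width: 0.0491
grasp_force: 66.1
```

```bash
python3 -c "
from workcell import r
print(r.job_done())"
```

```text
the job is handed in; nothing more can be done
None
```

The job is handed in: the clamp lever is swung fully back, and the green housing stands on the bed, square and centred to within about 1 mm, still gripped and pushing the pad in an estimated 7.5–8 mm (about 8 N, well short of the stop), with the other things left untouched.

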